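# Load the specimen carrier and park it on the sprung lifter

### The arm

A 7-joint arm with a two-finger parallel gripper is mounted at the origin on the work surface. World frame = base frame: x ahead of the robot, y to its left, z up, the work surface at z = 0. Lengths are in mm, angles in rad, forces in N, time in s.
With the tool pointing down it reaches from about 400 to 875 mm from the base axis. Payload 19.3 kg.
Tool frame: the origin (TCP) lies on the front face of the gripper's body, between the roots of the fingers; the fingertips stand 73 mm ahead of it and the grasp point (between the pads) lies 54 mm ahead of it (bot.grasp_offset is the z of the grasp point in the tool frame, in mm); z points along the fingers, y is the line along which they close (so a half turn about z gives the same grasp; the last joint's range is limited). The gripper opens to 85 mm and grips with 20 to 120 N. Pads are 22 mm wide; open, the fingers measure 114 mm over their backs; the gripper's body (76 mm by 85 mm) begins 54 mm behind the grasp point. The pads swing forward as they close: fully open they stand 13 mm farther back than shut.
Start: joints at [1.118, 0.521, -0.036, 1.599, 0.021, 1.021, -0.113], TCP at [233.422, -579.768, 303.891] pointing down, gripper open.
Joint ranges: [-2.91, 2.91], [-0.3, 2.13], [-1.5, 1.42], [0.17, 2.43], [-1.26, 4.41], [0.16, 1.93], [-2.52, 2.52]. Speed limits (rad/s): [1.89, 1.89, 2.39, 2.39, 3.01, 3.01, 3.01].

### API

Orientations are given as a unit quaternion [w, x, y, z].
In Python, from workcell import bot, capture gives the robot as it stands.
- The arm moves only by the shell command python3 -m pendant 'ROWS' [FORCE]. ROWS is JSON, a list of rows, each a list of 7 numbers: the turn, a rotation vector about the tool's x, y, z in degrees, then the shift along the tool's x, y, z in mm, then the finger opening in mm, from 0 to 85.4. A call has 1 to 10 rows; each row is the pose to reach, as a shift and turn from the pose commanded when the call began, along the tool's axes at that moment; what a row does not reach only later rows make up. A row lasts 1/10 s, in which the tool goes at most 50 mm and 8.59 degrees, less where a joint would pass 70% of its speed; a pose out of reach is approached as far as the arm can. A call with a gripper value outside its range is refused whole. The fingers move at their own pace and stop on an object; FORCE is the grip in N (left out, the last holds). Time passes only in rows, so rows that repeat a pose let the fingers close. It gives the time, the measured TCP pose, the force, the opening and the grip force at its end, in the units of the state.
- bot.get_state(): the state, without advancing time (a new reading comes with each control period).
- capture(name): name is "scene" or "top"; returns a dict with "image" (384x512x3 uint8, red, green, blue), "range_z" (384x512 float32, mm along the optical axis (not along the pixel's ray), 0 where there is no reading), "vertical_fov" (degrees; the focal length in pixels is half the picture's height over the tangent of half this angle, whatever the lens; pixels are square), "cx", "cy" (the principal point, pixels), "R" (3x3) and "t" (3): a world point X has camera coordinates R X + t. Camera axes: x right, y down, z forward; pixel columns grow to the right and rows downward; lengths in mm; the calibration is good to about 2 mm. A picture is of the moment at which its call begins.
- bot.job_done(): hands the job in; it is judged then, once.
The state is a dict: "time_s": time; "joint_pos": joint angles; "joint_velocities": joint speeds; "joint_torque": joint torques, N m; "tcp_pos": TCP position; "ee_rot": TCP orientation; "ft_force": force on the tool from outside, world axes, zero at the start; "wrist_torque": the same for the moment, N m; "width": finger opening in mm; "gripper_force": force on a finger pad.
Only numpy, scipy, OpenCV 4.12 (cv2) and the standard library are available. Lean on these libraries where they do the work, as an engineer would, in place of code of your own. Each camera call takes 0.05 s, during which the arm holds its last target. There are 200 camera calls.

### The job

Take every specimen off the peg rack and stand them upright in the steel carrier, one to a cell, with the carrier standing on the bench or on the lifter's black mat. Then, with the loaded carrier standing on the mat, pull the sprung hook down to it, hook it under the middle of the carrier's bail and let the spring carry it fully up. Slide it along the rail to the robot's right-hand end, off the mat, and leave the carrier hanging there level and still. Leave the other things on the bench where they are.

Things in the scene. Friction and masses are not known exactly. Their poses are not given: they have to be found in the camera images.
- rig: Fixed stand of the sprung lifter. Origin on the bench under the middle of its black rubber mat (180 x 180 mm, 4 mm thick); its x points away from the robot, y left along the overhead rail, z up. Rail 335 mm high at x = +0.20, posts at y = -0.28 and +0.15. A trolley on it carries the sprung hook on an arm toward the robot, so the hook is always over the line x = 0.
- trolley (a joint): Trolley position along the stand's y axis in m, -0.22 to 0.08; 0 puts the hook over the mat's middle. Starts parked beside the mat, at -0.20 to -0.14. Moves with about 1 N and stays where it is left. The robot's right-hand end of the rail is -0.22.
- lift (a joint): How far the hook is pulled down, m: 0 = fully up (home), 0.125 = lowest. Moves straight down only. A spring pulls it up with 12 N near home, 15 N at the bottom, damped (40 N per m/s): let go, it returns at some 0.3 m/s. Strong enough to lift the loaded carrier fully.
- knob (a point): Grip point of the hook: axis of an upright round black knob, 24 mm across, 45 mm tall, on the arm's end, directly above the saddle; 28 mm above the knob's foot, 313 mm above the bench when home. The arm (14 mm thick, 28 to 42 mm below this point) runs off to the stand's +x; its end under the knob spans 22 mm in x, 50 mm in y.
- saddle (a point): Where a hooked bar's axis rests: 92.5 mm straight below the knob point, 220.5 mm high when home. The hook is a V of 9 mm rod in the stand's yz plane: shank at y = -24 mm from here, free tip at y = +24 mm ending 14 mm above this point; underside 17 mm below. Bring it from a bar's -y side with the tip below the bar, move to +y, let it up.
- rack: Fixed rack: bar along its y, centre 127 mm high, 7 mm radius, posts at y = +-0.165; four 8 mm pegs point to its -x (toward the robot) at y = -0.12, -0.04, 0.04, 0.12. Peg tops are 138 mm high; each is level for 56 mm, then turns up, ending 66 mm out and 147 mm high. Origin on the bench under the bar.
- carrier: Loose open steel carrier, 142 x 142 mm, 45 mm high, 4 mm walls and floor; a cross of dividers makes four cells 65 mm square, centres at x, y = +-0.034. A rigid bail stands over its middle along its x: level bar 10 mm thick, 96 mm long, bent down to legs at x = +-0.066. 0.45 kg empty. Origin: centre of its underside.
- bail (a point): Middle of the carrier's bail bar, on its axis, 145 mm above the carrier's underside; the bar runs along the carrier's x.
- specimen0: Specimen, may be absent (None): aluminium cylinder 40 mm across, 45 mm tall; above it a flat steel eye 28 mm wide (own y), 10 mm thick (own x), its window 20 mm wide from 61 to 98 mm up; then a square grip 16 x 16 mm from 104 to 140 mm up. 0.1 kg. Origin: centre of the underside. Starts hung by the eye on a rack peg, about 40 mm out from the rack's bar.
- specimen0_grip (a point): Grip point of that specimen, on its axis, 126 mm above its underside. To come off its peg the specimen goes up 12 to 28 mm, clearing the peg's turned-up tip, then at least 40 mm toward the rack's -x.
- specimen1: Specimen, may be absent (None): aluminium cylinder 40 mm across, 45 mm tall; above it a flat steel eye 28 mm wide (own y), 10 mm thick (own x), its window 20 mm wide from 61 to 98 mm up; then a square grip 16 x 16 mm from 104 to 140 mm up. 0.1 kg. Origin: centre of the underside. Starts hung by the eye on a rack peg, about 40 mm out from the rack's bar.
- specimen1_grip (a point): Grip point of that specimen, on its axis, 126 mm above its underside. To come off its peg the specimen goes up 12 to 28 mm, clearing the peg's turned-up tip, then at least 40 mm toward the rack's -x.
- specimen2: Specimen, may be absent (None): aluminium cylinder 40 mm across, 45 mm tall; above it a flat steel eye 28 mm wide (own y), 10 mm thick (own x), its window 20 mm wide from 61 to 98 mm up; then a square grip 16 x 16 mm from 104 to 140 mm up. 0.1 kg. Origin: centre of the underside. Starts hung by the eye on a rack peg, about 40 mm out from the rack's bar.
- specimen2_grip (a point): Grip point of that specimen, on its axis, 126 mm above its underside. To come off its peg the specimen goes up 12 to 28 mm, clearing the peg's turned-up tip, then at least 40 mm toward the rack's -x.
- specimen3: Specimen, may be absent (None): aluminium cylinder 40 mm across, 45 mm tall; above it a flat steel eye 28 mm wide (own y), 10 mm thick (own x), its window 20 mm wide from 61 to 98 mm up; then a square grip 16 x 16 mm from 104 to 140 mm up. 0.1 kg. Origin: centre of the underside. Starts hung by the eye on a rack peg, about 40 mm out from the rack's bar.
- specimen3_grip (a point): Grip point of that specimen, on its axis, 126 mm above its underside. To come off its peg the specimen goes up 12 to 28 mm, clearing the peg's turned-up tip, then at least 40 mm toward the rack's -x.
- beaker: Bystander, leave alone: steel beaker, 72 mm across, 100 mm tall; origin at the centre of its underside.
- funnel: Bystander, leave alone: green plastic funnel standing mouth down, 90 mm across, 95 mm tall; origin at the centre of its underside.
- tape: Bystander, leave alone: roll of clear tape lying flat, 90 mm across, 22 mm tall; origin at the centre of its underside.
- driver: Bystander, leave alone: screwdriver, 190 mm long, lying on the bench; origin about its middle.
- jar: Bystander, leave alone: screw-top jar, 60 mm across, 55 mm tall, at the far right; origin at the centre of its underside.
- cylinder: Bystander, leave alone: measuring cylinder, 64 mm foot, 34 mm tube, 198 mm tall; origin at the centre of its underside.
- block: Bystander, leave alone: wooden block 100 x 70 x 30 mm; origin at the centre of its underside.

How it is judged:
By the outcome, as a careful person would: the job done as asked, in the order asked, and still so for the second after the job is handed in, with the robot touching nothing.
Of specimen0, specimen1, specimen2, specimen3 only 3 to 4 are there at a start; the rules pass over those that are not, and their reading is None.
At some moment in a run one of carrier may be knocked a few centimetres aside while the robot is not near it.
It also fails if it takes over 208 s, if anything falls off the work surface, if the arm or the gripper's body presses on something with over 40 N, if the wrist force passes 120 N, or if a joint passes its speed limit or range.

## Working session

There is one attempt and no reset: what is moved stays moved. The work goes in short steps, Python scripts to look and compute and a shell command to move; the robot and the scene stay as the last step left them, time stands still between calls to the robot, and variables do not carry over. Pictures are saved under pics/ and viewed, at most 14 in all, crops included, and the job is handed in when it is done.

```bash
ls; mkdir -p pics; python3 - <<'E'
from workcell import bot,capture
import cv2,numpy as np
for n in("scene","top"):
    c=capture(n); cv2.imwrite(f"pics/{n}0.png",cv2.resize(c["image"][:,:,::-1],(800,600),interpolation=cv2.INTER_CUBIC))
    np.savez(f"{n}0.npz",**c)
    print(n,c["vertical_fov"],c["cx"],c["cy"],np.round(c["R"],3).tolist(),np.round(c["t"],1), "cam pos",-c["R"].T@c["t"])
s=bot.get_state();print({k:s[k] for k in("time_s","tcp_pos","ee_rot","width")})
E
```

```text
pics
scene 53.089942543540225 259.2942461571135 188.9564469543086 [[-0.683, 0.73, 0.018], [0.423, 0.416, -0.805], [-0.595, -0.542, -0.593]] [ 415.2  -31.7 1663.7] cam pos [1286.76979432  612.25517599  954.27542094]
top 45.45958581743429 254.44428338055744 191.75488806610514 [[-0.007, -1.0, -0.011], [-0.997, 0.008, -0.078], [0.078, 0.011, -0.997]] [ -52.6  557.3 1457.1] cam pos [ 441.46085504  -72.56271106 1495.42944628]
{'time_s': 0.1, 'tcp_pos': array([ 233.31168294, -579.56948572,  303.38546458]), 'ee_rot': array([-4.98279734e-04,  9.81747141e-01,  1.90190124e-01, -1.36180511e-04]), 'width': 85.01525177476638}
```

View pics/scene0.png

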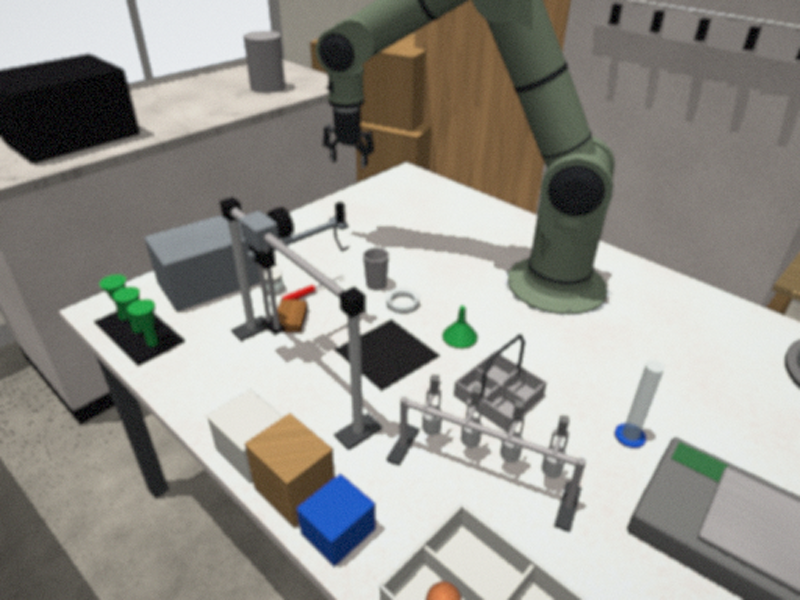

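View pics/top0.png

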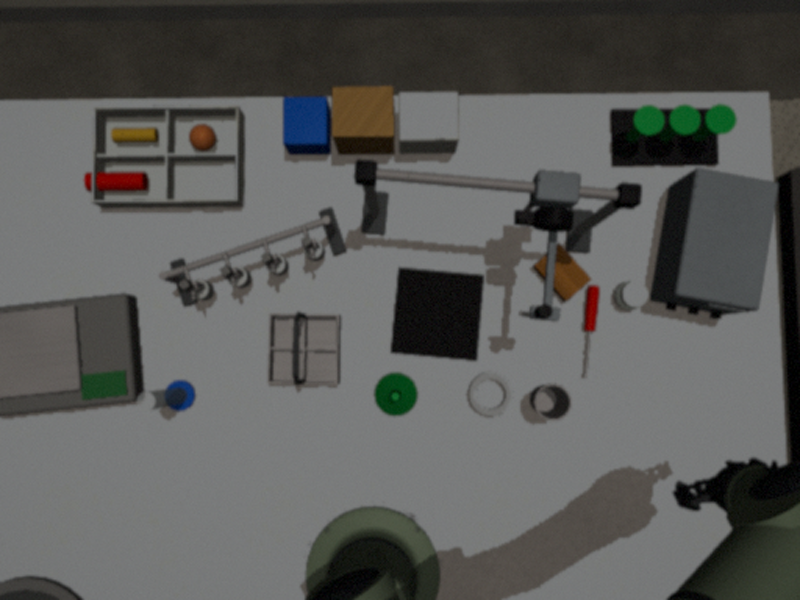

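The scene view shows four specimens on the rack (about (433,400), (473,420), (513,440), (560,450)). The top view has them at (315,248), (277,263), (240,277) and (203,290). The carrier is at (305,350) with its bail along world x, the mat at (437,314), and the knob at (543,312).

```bash
cat > h.py <<'E'
import numpy as np,cv2
from workcell import bot,capture
def cloud(c):
    h,w=c["range_z"].shape; f=h/2/np.tan(np.radians(float(c["vertical_fov"]))/2)
    v,u=np.mgrid[0:h,0:w]; z=c["range_z"].astype(float)
    P=np.stack([(u-c["cx"])/f*z,(v-c["cy"])/f*z,z],-1)
    W=(P-c["t"])@c["R"]; W[z<=0]=np.nan
    return W
def ray(c,uv,zp):
    f=192/np.tan(np.radians(float(c["vertical_fov"]))/2)
    d=np.array([(uv[0]-c["cx"])/f,(uv[1]-c["cy"])/f,1])@c["R"]; o=-c["R"].T@c["t"]
    return o+d*(zp-o[2])/d[2]
def proj(c,X):
    p=c["R"]@X+c["t"];f=192/np.tan(np.radians(float(c["vertical_fov"]))/2)
    return p[:2]/p[2]*f+[c["cx"],c["cy"]]
def blobs(mask,W,mina=4):
    n,l,s,ce=cv2.connectedComponentsWithStats(mask.astype(np.uint8)); o=[]
    for i in range(1,n):
        if s[i,4]>=mina: 
            p=W[l==i]; o.append((s[i,4],np.round(np.median(p,0),1),np.round(np.ptp(p,0)),np.round(ce[i],1),l==i))
    return o
def tilt():
    s=bot.get_state(); return s
E
python3 - <<'E'
from h import *
t=dict(np.load("top0.npz"));s=dict(np.load("scene0.npz"))
for n,c in(("top",t),("scene",s)):
    W=cloud(c);x,y,z=W[...,0],W[...,1],W[...,2]
    reg=(x>350)&(x<900)&(y>-100)&(y<450)
    print(n,"bench z",np.nanmedian(z[(x>300)&(x<400)&(y>100)&(y<300)]),"valid",np.isfinite(z).mean())
    print(" high in rack"); [print("  ",*b[:4]) for b in blobs(reg&(z>155)&(z<190)&(y>50),W)]
    print(" 115-150 "); [print("  ",*b[:4]) for b in blobs(reg&(z>112)&(z<152)&(y>50),W,8)]
    print(" knob"); [print("  ",*b[:4]) for b in blobs((z>318)&(z<340)&(x>400)&(x<700)&(y<0)&(y>-400),W)]
    img=c["image"].astype(int); blk=(img.max(-1)<40)&(abs(z)<25)&(x>400)&(x<800)&(y>-250)&(y<100)
    for b in blobs(blk,W,200):
        q=cv2.minAreaRect(b[4].nonzero()[0].__class__ and np.argwhere(b[4])[:,::-1].astype(np.float32)); B=cv2.boxPoints(q)
        P=np.array([ray(c,p,4) for p in B]);print("  mat",b[:4],P.mean(0).round(1),P[:,:2].round(1).tolist())
    [print(" car?",*b[:4]) for b in blobs((z>30)&(z<55)&(x>380)&(x<640)&(y>20)&(y<230),W,20)]
E
```

```text
top bench z 1.091850849477559 valid 0.9961090087890625
 high in rack
   40 [655.  110.  179.4] [18. 18. 30.] [196.3 154.3]
   39 [627.  183.2 179.6] [18. 18. 30.] [170.6 164.3]
   45 [601.4 260.1 179.5] [19. 19. 30.] [144.7 173.2]
   49 [576.1 334.6 179.3] [20. 18. 28.] [118.9 181.9]
   48 [368.4 382.8 171.7] [30. 18. 34.] [101.  254.5]
 115-150 
   68 [881.3  59.4 131.2] [31. 17. 27.] [215.4  82.8]
   630 [646.3 239.4 134.5] [135. 327.  40.] [155.5 159.6]
   10 [662.2 100.4 144.6] [ 8.  7. 27.] [200.8 153.9]
   9 [648.5 120.1 144.7] [ 7.  6. 33.] [194.7 158.6]
   21 [641.2 105.4 138.9] [23. 10. 21.] [199.5 161.1]
   23 [617.6 182.4 141.1] [19. 22. 36.] [172.7 169.7]
   44 [594.4 255.1 141. ] [34. 25. 39.] [149.1 176.2]
   25 [565.8 333.5 139.5] [19. 22. 38.] [122.4 187.3]
   136 [453.5 134.6 147.5] [141.  12.  36.] [189.1 222.9]
   52 [369.1 383.  130.2] [30. 18. 39.] [105.8 253.5]
 knob
   49 [ 688.1 -313.2  330.2] [12. 66. 20.] [352.9 130.6]
   40 [ 648.6 -307.4  330.2] [15. 58. 21.] [350.7 145.7]
   72 [ 512.5 -298.3  330.3] [23. 23. 16.] [348.2 198.7]
  mat (np.int32(2834), arra
[... 607 characters left out ...]
21. 20. 27.] [360.4 270.2]
 115-150 
   124 [472.7 140.1 146.2] [140.  14.  39.] [321.7 224.2]
   124 [376.6 403.8 131.9] [24. 34. 39.] [412.3 252.4]
   1009 [637.3 256.8 133.4] [146. 328.  40.] [317.9 273.8]
   117 [884.8  66.4 129. ] [32. 23. 21.] [206.9 289.1]
 knob
   38 [ 516.2 -292.5  327.8] [23. 23. 14.] [217.1 131.2]
   70 [ 674.  -282.5  330.8] [51. 26. 21.] [181.9 147.6]
  mat (np.int32(830), array([ 526.7, -116.9,    4.7]), array([172., 167.,  13.]), array([249.8, 226.4])) [ 515.5 -133.2    4. ] [[578.9, -213.9], [383.6, -210.8], [462.9, -47.0], [636.8, -61.0]]
 car? 149 [488.9  71.7  41.5] [139.  48.  19.] [300.9 239.8]
 car? 422 [452.6 158.8  39.1] [148. 130.  25.] [327.3 246.9]
```

```bash
cat >> h.py <<'E'
def plan(x,y,zg,phi):
    """target grasp point & tool-x azimuth (deg) -> [turn z, shift tool xyz] from now"""
    from scipy.spatial.transform import Rotation as R
    s=bot.get_state();q=s["ee_rot"];Rm=R.from_quat([q[1],q[2],q[3],q[0]])
    c,n=np.cos(np.radians(phi)),np.sin(np.radians(phi))
    T=R.from_matrix(np.array([[c,n,0],[n,-c,0],[0,0,-1]]).T)
    rv=(Rm.inv()*T).as_rotvec(degrees=True)
    d=Rm.inv().apply(np.array([x,y,zg+bot.grasp_offset])-s["tcp_pos"])
    return rv.round(1).tolist(),d.round(1).tolist()
def carrier(c,box):
    W=cloud(c);x,y,z=W[...,0],W[...,1],W[...,2];x0,x1,y0,y1,zb=box
    reg=(x>x0)&(x<x1)&(y>y0)&(y<y1)
    p=W[reg&(z>zb+30)&(z<zb+52)][:,:2].astype(np.float32); print("walls",cv2.minAreaRect(p),len(p))
    p=W[reg&(z>zb+137)&(z<zb+160)]; print("bail mid",((p.min(0)+p.max(0))/2).round(1),np.ptp(p,0).round(),np.median(p,0).round(1),"rect",cv2.minAreaRect(p[:,:2].astype(np.float32)))
E
python3 - <<'E'
from h import *
t=dict(np.load("top0.npz"));s=dict(np.load("scene0.npz"))
for c in(t,s): carrier(c,(370,560,45,215,0))
W=cloud(t);z=W[...,2];x,y=W[...,0],W[...,1]
for b in blobs((z>60)&(z<110)&(x>300)&(x<520)&(y<-150)&(y>-420),W,20): print(b[:4])
for b in blobs((z>285)&(z<300)&(x>480)&(x<540)&(y<-250)&(y>-350),W,5): print("arm",b[:4])
print(bot.grasp_offset,"to bail hi",plan(457,134,250,0),plan(457,134,143,0), "phi alt",plan(457,134,143,180))
E
```

```text
walls ((459.0971374511719, 135.82818603515625), (142.9687042236328, 142.15213012695312), 88.6901626586914) 395
bail mid [459.8 135.4 146.7] [118.  12.  19.] [453.5 134.9 149.3] rect ((459.77423095703125, 135.60296630859375), (10.421127319335938, 118.27562713623047), 88.8584976196289)
walls ((457.3098449707031, 138.33877563476562), (145.3167266845703, 147.5361785888672), 88.8006362915039) 569
bail mid [461.2 138.9 145.8] [107.  12.  15.] [466.2 140.1 148.8] rect ((461.1701965332031, 139.32176208496094), (11.558191299438477, 107.7169418334961), 88.29755401611328)
(np.int32(217), array([ 349.1, -368.9,   95.3]), array([69., 70., 48.]), array([354.6, 257.2]))
arm (np.int32(9), array([ 530.8, -312. ,  286.3]), array([13., 10.,  3.]), array([349.9, 192.7]))
arm (np.int32(22), array([ 514.7, -288. ,  288.4]), array([18., 11., 13.]), array([341.2, 199.6]))
arm (np.int32(29), array([ 509.4, -321.9,  286.6]), array([19., 19.,  5.]), array([354.1, 200.9]))
53.900000000000006 to bail hi ([-0.1, 0.0, 21.9], [474.0, -578.4, 0.0]) ([-0.1, 0.0, 21.9], [474.0, -578.3, 107.0]) phi alt ([-0.0, -0.1, -158.1], [474.0, -578.3, 107.0])
```

```bash
python3 -m pendant '[[0,0,20,287,-294,0,60],[0,0,20,287,-294,0,60],[0,0,20,287,-294,0,60],[0,0,20,287,-294,0,60],[0,0,20,287,-294,0,60],[0,0,20,287,-294,0,60],[0,0,20,287,-294,0,60],[0,0,20,287,-294,0,60],[0,0,20,287,-294,0,60],[0,0,20,287,-294,0,60]]' 60; python3 -c "
from h import *
print(plan(460,137,250,-1.2),plan(460,137,145,-1.2))"
```

```text
time_s: 1.1
tcp_pos: [390.5, -198.3, 303.9]
ee_rot: [-0.0, 1.0, 0.019, 0.0]
ft_force: [0.0, -0.6, 0.7]
width: 60.1
gripper_force: 0.0
([-0.0, -0.0, 3.3], [81.9, -332.5, 0.1]) ([-0.0, -0.0, 3.3], [81.9, -332.4, 105.1])
```

```bash
python3 -c "
from h import *
carrier(capture('top'),(370,560,45,215,0))"; python3 -m pendant '[[0,0,3.3,82,-332,0,60],[0,0,3.3,82,-332,0,60],[0,0,3.3,82,-332,0,60],[0,0,3.3,82,-332,0,60],[0,0,3.3,82,-332,0,60],[0,0,3.3,82,-332,0,60],[0,0,3.3,82,-332,0,60],[0,0,3.3,82,-332,0,60],[0,0,3.3,82,-332,0,60],[0,0,3.3,82,-332,0,60]]' 60; python3 -c "
from h import *
print(plan(460,137,145,-1.2))"
```

```text
walls ((459.302978515625, 135.802978515625), (143.01724243164062, 142.41006469726562), 88.94817352294922) 392
bail mid [459.8 135.5 147.1] [118.  12.  19.] [453.5 134.6 149.3] rect ((459.7586669921875, 135.64852905273438), (10.725510597229004, 118.20532989501953), 89.21488189697266)
time_s: 2.15
tcp_pos: [460.8, 132.8, 303.7]
ee_rot: [0.0, 1.0, -0.013, -0.0]
ft_force: [-0.0, -0.4, -0.0]
width: 60.4
gripper_force: 0.0
([0.0, 0.0, -0.3], [-0.9, -4.2, 104.8])
```

```bash
python3 -m pendant '[[0,0,0,0,-4,50,60],[0,0,0,0,-4,95,60],[0,0,0,0,-4,105,60],[0,0,0,0,-4,105,60],[0,0,0,0,-4,105,0],[0,0,0,0,-4,105,0],[0,0,0,0,-4,105,0],[0,0,0,0,-4,105,0],[0,0,0,0,-4,105,0],[0,0,0,0,-4,105,0]]' 80; python3 -m pendant '[[0,0,0,0,0,-20,0],[0,0,0,0,0,-50,0],[0,0,0,0,0,-90,0],[0,0,0,0,0,-120,0],[0,0,0,0,0,-120,0],[0,0,0,0,0,-120,0]]'; python3 -c "
from h import *
print(plan(529.5,-137.5,265,-5.6))
c=capture('scene');cv2.imwrite('pics/s1.png',c['image'][:,:,::-1])"
```

```text
time_s: 3.15
tcp_pos: [461.2, 138.0, 199.9]
ee_rot: [0.0, 1.0, -0.012, 0.001]
ft_force: [-0.5, -5.8, 11.3]
width: 7.4
gripper_force: 78.2
time_s: 3.75
tcp_pos: [460.6, 138.5, 319.0]
ee_rot: [-0.0, 1.0, -0.012, 0.0]
ft_force: [-0.2, -0.9, -5.6]
width: 7.3
gripper_force: 78.6
([-0.0, -0.0, 4.2], [75.5, 274.3, 0.2])
```

View pics/s1.png

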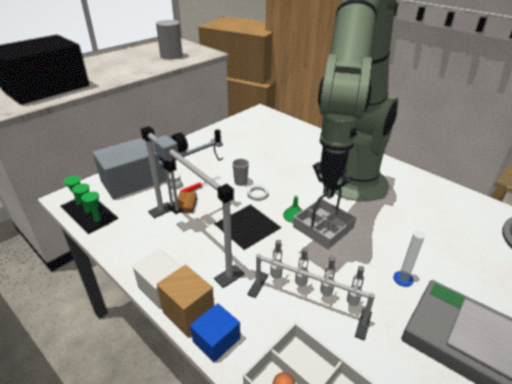

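```bash
python3 -m pendant '[[0,0,4.2,13,45,0,0],[0,0,4.2,25,90,0,0],[0,0,4.2,37,135,0,0],[0,0,4.2,49,180,0,0],[0,0,4.2,61,225,0,0],[0,0,4.2,70,255,0,0],[0,0,4.2,76,273,0,0],[0,0,4.2,76,273,0,0],[0,0,4.2,76,273,0,0],[0,0,4.2,76,273,0,0]]'; python3 -m pendant '[[0,0,0,0,0,40,0],[0,0,0,0,0,80,0],[0,0,0,0,0,105,0],[0,0,0,0,0,113,0],[0,0,0,0,0,116,0],[0,0,0,0,0,116,0]]'; python3 -c "
from h import *
print(plan(530,-137,147,-5.6))"
```

```text
time_s: 4.8
tcp_pos: [529.9, -135.0, 318.1]
ee_rot: [-0.0, 0.999, -0.048, -0.001]
ft_force: [0.8, -0.9, -5.4]
width: 7.3
gripper_force: 78.5
time_s: 5.4
tcp_pos: [530.1, -135.3, 204.1]
ee_rot: [-0.0, 0.999, -0.048, -0.0]
ft_force: [-4.1, 0.9, 6.0]
width: 7.1
gripper_force: 79.9
([-0.0, 0.0, 0.1], [0.0, 1.7, 3.2])
```

```bash
python3 -m pendant '[[0,0,0,0,0,0,50],[0,0,0,0,0,0,50],[0,0,0,0,0,0,50],[0,0,0,0,0,0,50],[0,0,0,0,0,-40,50],[0,0,0,0,0,-90,50],[0,0,0,0,0,-110,50],[0,0,0,0,0,-110,50]]'; python3 -c "
from h import *
c=capture('top');W=cloud(c)
c2=capture('scene');W2=cloud(c2)
for w in(W,W2):
  x,y,z=w[...,0],w[...,1],w[...,2]
  [print(*b[:4]) for b in blobs((z>174)&(z<190)&(x>550)&(x<700)&(y>50)&(y<380),w)]
print(plan(656,112,250,19.4))"
```

```text
time_s: 6.2
tcp_pos: [531.2, -136.2, 316.1]
ee_rot: [0.0, 0.999, -0.049, 0.003]
ft_force: [0.1, -0.3, -0.8]
width: 50.0
gripper_force: 0.0
32 [655.7 110.4 180.3] [18. 18. 14.] [195.9 153.9]
34 [627.1 185.1 180.4] [18. 20. 11.] [170.3 164. ]
33 [601.8 261.  179.4] [18. 18.  8.] [144.  172.7]
33 [578.2 336.  180.4] [18. 19. 12.] [117.9 181.4]
28 [657.7 115.2 180.1] [20. 17.  8.] [278.  241.1]
30 [628.7 189.4 179.7] [18. 20.  8.] [304.5 249. ]
32 [604.5 265.9 180.1] [21. 16.  8.] [332.3 258.2]
38 [578.  341.2 178.9] [20. 18.  9.] [360.9 267.8]
([0.0, -0.0, -25.0], [101.2, -259.1, 9.0])
```

```bash
python3 -m pendant '[[0,0,-25,101,-259,5,50],[0,0,-25,101,-259,5,50],[0,0,-25,101,-259,5,50],[0,0,-25,101,-259,5,50],[0,0,-25,101,-259,5,50],[0,0,-25,101,-259,5,50],[0,0,-25,101,-259,5,50],[0,0,-25,101,-259,5,50],[0,0,-25,101,-259,5,50],[0,0,-25,101,-259,5,50]]' 40; python3 -c "
from h import *
print(plan(656.5,112.5,166,19.4))"
```

```text
time_s: 7.3
tcp_pos: [655.7, 110.7, 307.7]
ee_rot: [0.0, 0.986, 0.168, -0.0]
ft_force: [-0.5, -0.7, -0.1]
width: 50.0
gripper_force: 0.0
([0.0, 0.0, -0.1], [1.4, -1.5, 87.8])
```

```bash
python3 -m pendant '[[0,0,0,1.4,-1.5,45,50],[0,0,0,1.4,-1.5,80,50],[0,0,0,1.4,-1.5,88,50],[0,0,0,1.4,-1.5,88,50],[0,0,0,1.4,-1.5,88,0],[0,0,0,1.4,-1.5,88,0],[0,0,0,1.4,-1.5,88,0],[0,0,0,1.4,-1.5,88,0],[0,0,0,1.4,-1.5,88,0]]' 50;python3 -m pendant '[[0,0,0,0,0,-10,0],[0,0,0,0,0,-20,0],[0,0,0,0,0,-20,0],[0,0,0,-15,0,-20,0],[0,0,0,-35,0,-20,0],[0,0,0,-60,0,-20,0],[0,0,0,-70,0,-20,0],[0,0,0,-70,0,-60,0],[0,0,0,-70,0,-110,0],[0,0,0,-70,0,-150,0]]'; python3 -c "
from h import *
carrier(capture('top'),(430,640,-240,-40,4))
c=capture('scene');cv2.imwrite('pics/s2.png',c['image'][150:330,160:420,::-1].repeat(2,0).repeat(2,1))"
```

```text
time_s: 8.2
tcp_pos: [657.5, 113.9, 221.7]
ee_rot: [-0.0, 0.986, 0.169, 0.001]
ft_force: [0.5, 0.7, 7.6]
width: 15.5
gripper_force: 48.8
time_s: 9.2
tcp_pos: [590.8, 90.7, 372.7]
ee_rot: [-0.0, 0.986, 0.169, 0.001]
ft_force: [1.1, -0.3, -0.7]
width: 15.4
gripper_force: 49.1
walls ((527.0606689453125, -136.4891815185547), (142.0117645263672, 142.13330078125), 84.59465789794922) 320
bail mid [ 525.6 -136.4  150.5] [119.  19.  18.] [ 527.3 -136.1  153.4] rect ((525.61474609375, -136.35430908203125), (10.079239845275879, 118.6671371459961), 84.5041732788086)
```

View pics/s2.png

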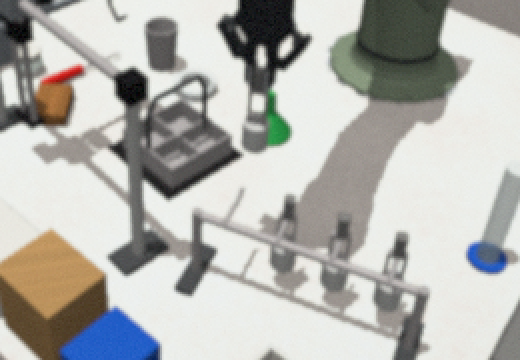

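```bash
cat >> h.py <<'E'
CEL=dict(A=(559,-172),B=(491.5,-165.6),C=(565.5,-104.4),D=(498,-98))
def cell(k,z=316): s=bot.get_state(); print(k,plan(*CEL[k],z,84.6),"j7",round(float(s["joint_pos"][6]),2),"tcpz",s["tcp_pos"][2].round(1))
E
python3 -c "
from h import *
cell('A')"
```

```text
A ([0.3, -0.4, -65.2], [-118.8, 237.1, 5.0]) j7 -1.61 tcpz 375.7
```

```bash
python3 -m pendant '[[0,0,-65,-119,237,5,0],[0,0,-65,-119,237,5,0],[0,0,-65,-119,237,5,0],[0,0,-65,-119,237,5,0],[0,0,-65,-119,237,5,0],[0,0,-65,-119,237,5,0],[0,0,-65,-119,237,5,0],[0,0,-65,-119,237,5,0],[0,0,-65,-119,237,5,0],[0,0,-65,-119,237,5,0]]'; python3 -c "
from h import *
cell('A',134)"
```

```text
time_s: 10.3
tcp_pos: [557.3, -172.6, 364.7]
ee_rot: [-0.0, 0.742, 0.67, 0.0]
ft_force: [-0.8, 0.3, -0.5]
width: 15.5
gripper_force: 49.2
A ([-0.0, -0.0, -0.4], [0.7, 1.7, 176.8]) j7 -0.09 tcpz 364.7
```

```bash
python3 -m pendant '[[0,0,-0.4,1,2,45,0],[0,0,-0.4,1,2,90,0],[0,0,-0.4,1,2,130,0],[0,0,-0.4,1,2,160,0],[0,0,-0.4,1,2,171,0],[0,0,-0.4,1,2,174,0],[0,0,-0.4,1,2,174,0],[0,0,-0.4,1,2,174,28],[0,0,-0.4,1,2,174,28],[0,0,-0.4,1,2,174,28]]'; python3 -m pendant '[[0,0,0,0,0,-20,28],[0,0,0,0,0,-60,28],[0,0,0,0,0,-110,28],[0,0,0,0,0,-130,28],[0,0,0,0,0,-130,28]]';python3 -c "
from h import *
print(plan(628.5,187.7,250,19.4))"
```

```text
time_s: 11.3
tcp_pos: [559.6, -171.9, 191.8]
ee_rot: [0.001, 0.738, 0.674, 0.0]
ft_force: [-0.0, 0.1, -0.4]
width: 28.0
gripper_force: 0.0
time_s: 11.8
tcp_pos: [560.3, -172.0, 324.6]
ee_rot: [0.002, 0.738, 0.674, 0.001]
ft_force: [-0.1, 0.1, -0.5]
width: 27.9
gripper_force: 0.0
([0.3, -0.1, 65.4], [364.4, 35.2, 20.4])
```

```bash
python3 -m pendant '[[0,0,65.4,364,35,18,50],[0,0,65.4,364,35,18,50],[0,0,65.4,364,35,18,50],[0,0,65.4,364,35,18,50],[0,0,65.4,364,35,18,50],[0,0,65.4,364,35,18,50],[0,0,65.4,364,35,18,50],[0,0,65.4,364,35,18,50],[0,0,65.4,364,35,18,50],[0,0,65.4,364,35,18,50]]';python3 -m pendant '[[0,0,0,0,0,0,50],[0,0,0,0,0,0,50]]'; python3 -c "
from h import *
print(plan(629,188,167,19.4))
c=capture('scene');cv2.imwrite('pics/s3.png',c['image'][100:300,150:410,::-1].repeat(2,0).repeat(2,1))"
```

```text
time_s: 12.8
tcp_pos: [626.7, 188.2, 302.1]
ee_rot: [0.0, 0.985, 0.17, -0.001]
ft_force: [-0.3, -0.8, 0.1]
width: 50.0
gripper_force: 0.0
time_s: 13.0
tcp_pos: [627.1, 186.2, 303.0]
ee_rot: [0.0, 0.986, 0.168, -0.0]
ft_force: [0.3, 0.3, -0.2]
width: 49.8
gripper_force: 0.0
([0.0, 0.0, -0.0], [2.4, -1.1, 82.1])
```

View pics/s3.png

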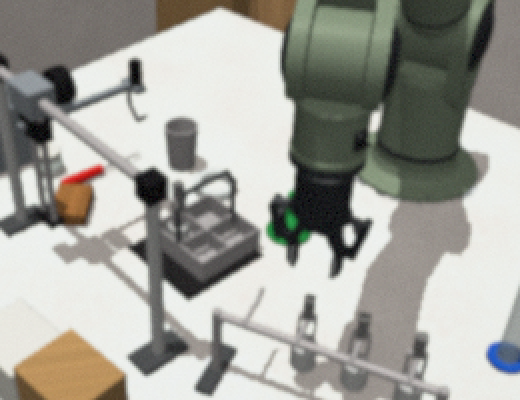

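The first specimen stands in its cell. Next is the second one.

```bash
python3 -m pendant '[[0,0,0,2,-1,45,50],[0,0,0,2,-1,75,50],[0,0,0,2,-1,82,50],[0,0,0,2,-1,82,50],[0,0,0,2,-1,82,0],[0,0,0,2,-1,82,0],[0,0,0,2,-1,82,0],[0,0,0,2,-1,82,0],[0,0,0,2,-1,82,0]]' 50;python3 -m pendant '[[0,0,0,0,0,-10,0],[0,0,0,0,0,-20,0],[0,0,0,0,0,-20,0],[0,0,0,-15,0,-20,0],[0,0,0,-35,0,-20,0],[0,0,0,-60,0,-20,0],[0,0,0,-70,0,-20,0],[0,0,0,-70,0,-60,0],[0,0,0,-70,0,-110,0],[0,0,0,-70,0,-150,0]]'; python3 -c "
from h import *
carrier(capture('top'),(430,640,-240,-40,4))
cell('B')"
```

```text
time_s: 13.95
tcp_pos: [629.2, 189.2, 222.4]
ee_rot: [-0.0, 0.986, 0.169, 0.001]
ft_force: [-0.5, -1.2, 8.0]
width: 15.4
gripper_force: 51.5
time_s: 14.95
tcp_pos: [562.7, 166.1, 373.7]
ee_rot: [-0.0, 0.986, 0.169, 0.001]
ft_force: [1.2, 0.3, -1.2]
width: 15.3
gripper_force: 50.3
walls ((504.2259216308594, -135.69146728515625), (141.50314331054688, 142.16888427734375), 85.13221740722656) 376
bail mid [ 504.8 -153.6  151. ] [118.  54.  20.] [ 515.8 -136.1  152.1] rect ((502.79742431640625, -152.93521118164062), (46.11998748779297, 118.840576171875), 83.03642272949219)
B ([0.3, -0.5, -65.2], [-179.1, 289.3, 8.3]) j7 -1.73 tcpz 379.9
```

```bash
echo "CEL=dict(A=(536.5,-171.5),B=(469,-165),C=(543,-104),D=(475.5,-97.5))">>h.py; python3 -c "
from h import *
cell('B')"
```

```text
B ([0.3, -0.5, -65.2], [-200.1, 281.2, 8.1]) j7 -1.73 tcpz 379.9
```

```bash
python3 -m pendant '[[0,0,-65,-200,281,5,0],[0,0,-65,-200,281,5,0],[0,0,-65,-200,281,5,0],[0,0,-65,-200,281,5,0],[0,0,-65,-200,281,5,0],[0,0,-65,-200,281,5,0],[0,0,-65,-200,281,5,0],[0,0,-65,-200,281,5,0],[0,0,-65,-200,281,5,0],[0,0,-65,-200,281,5,0]]'; python3 -m pendant '[[0,0,0,0,0,0,0],[0,0,0,0,0,0,0]]'; python3 -c "
from h import *
cell('B',134)"
```

```text
time_s: 16.0
tcp_pos: [467.3, -166.5, 366.0]
ee_rot: [0.0, 0.741, 0.672, 0.0]
ft_force: [-0.2, -0.2, -0.3]
width: 15.3
gripper_force: 50.4
time_s: 16.2
tcp_pos: [467.8, -164.8, 366.0]
ee_rot: [0.0, 0.741, 0.672, 0.0]
ft_force: [-0.9, 0.1, -1.6]
width: 15.5
gripper_force: 50.4
B ([0.0, -0.0, -0.2], [-0.1, 1.2, 178.1]) j7 0.02 tcpz 366.0
```

```bash
python3 -m pendant '[[0,0,0,0,1,45,0],[0,0,0,0,1,90,0],[0,0,0,0,1,130,0],[0,0,0,0,1,160,0],[0,0,0,0,1,171,0],[0,0,0,0,1,175,0],[0,0,0,0,1,175,0],[0,0,0,0,1,175,28],[0,0,0,0,1,175,28],[0,0,0,0,1,175,28]]'; python3 -m pendant '[[0,0,0,0,0,-20,28],[0,0,0,0,0,-60,28],[0,0,0,0,0,-110,28],[0,0,0,0,0,-130,28],[0,0,0,0,0,-130,28]]';python3 -c "
from h import *
print(plan(604,264.5,250,19.4))"
```

```text
time_s: 17.2
tcp_pos: [468.7, -165.8, 191.6]
ee_rot: [0.001, 0.741, 0.672, 0.0]
ft_force: [-0.3, 1.0, -0.3]
width: 28.2
gripper_force: 0.0
time_s: 17.7
tcp_pos: [469.3, -166.0, 324.1]
ee_rot: [0.002, 0.741, 0.672, 0.001]
ft_force: [-0.1, -0.1, 0.4]
width: 27.8
gripper_force: 0.0
([0.3, -0.1, 65.0], [441.6, 92.0, 20.1])
```

```bash
python3 -m pendant '[[0,0,65,442,92,18,50],[0,0,65,442,92,18,50],[0,0,65,442,92,18,50],[0,0,65,442,92,18,50],[0,0,65,442,92,18,50],[0,0,65,442,92,18,50],[0,0,65,442,92,18,50],[0,0,65,442,92,18,50],[0,0,65,442,92,18,50],[0,0,65,442,92,18,50]]';python3 -m pendant '[[0,0,65,0,0,0,50],[0,0,0,0,0,0,50]]' >/dev/null; python3 -c "
from h import *
print(plan(604,264.5,167,19.4))"
```

```text
time_s: 18.7
tcp_pos: [602.6, 268.5, 301.7]
ee_rot: [-0.0, 0.986, 0.169, -0.001]
ft_force: [-0.1, 0.0, 0.7]
width: 50.1
gripper_force: 0.0
([0.0, 0.1, -0.6], [1.0, 2.8, 80.4])
```

```bash
python3 -m pendant '[[0,0,-0.6,1,2,45,50],[0,0,-0.6,1,1,75,50],[0,0,-0.6,1,1,81,50],[0,0,-0.6,1,1,81,50],[0,0,-0.6,1,1,81,0],[0,0,-0.6,1,1,81,0],[0,0,-0.6,1,1,81,0],[0,0,-0.6,1,1,81,0],[0,0,-0.6,1,1,81,0]]' 50;python3 -m pendant '[[0,0,0,0,0,-10,0],[0,0,0,0,0,-20,0],[0,0,0,0,0,-20,0],[0,0,0,-15,0,-20,0],[0,0,0,-35,0,-20,0],[0,0,0,-60,0,-20,0],[0,0,0,-70,0,-20,0],[0,0,0,-70,0,-60,0],[0,0,0,-70,0,-110,0],[0,0,0,-70,0,-150,0]]'; python3 -c "
from h import *
carrier(capture('top'),(430,640,-240,-40,4))
cell('C')"
```

```text
time_s: 19.8
tcp_pos: [604.8, 265.0, 223.4]
ee_rot: [-0.0, 0.985, 0.174, 0.001]
ft_force: [0.7, -0.3, 7.7]
width: 15.2
gripper_force: 50.8
time_s: 20.8
tcp_pos: [538.5, 240.8, 374.7]
ee_rot: [-0.0, 0.985, 0.174, 0.001]
ft_force: [0.6, -0.3, -0.5]
width: 15.3
gripper_force: 50.0
walls ((504.0272216796875, -135.96986389160156), (142.04017639160156, 141.8091278076172), 85.14476776123047) 439
bail mid [ 504.9 -153.8  151.1] [118.  54.  19.] [ 504.  -138.6  151.8] rect ((503.2288818359375, -155.04283142089844), (48.4911003112793, 118.61370086669922), 85.30614471435547)
C ([0.2, -0.5, -64.6], [-115.3, 325.8, 9.5]) j7 -1.83 tcpz 380.8
```

```bash
python3 -m pendant '[[0,0,-65,-115,326,5,0],[0,0,-65,-115,326,5,0],[0,0,-65,-115,326,5,0],[0,0,-65,-115,326,5,0],[0,0,-65,-115,326,5,0],[0,0,-65,-115,326,5,0],[0,0,-65,-115,326,5,0],[0,0,-65,-115,326,5,0],[0,0,-65,-115,326,5,0],[0,0,-65,-115,326,5,0]]'; python3 -m pendant '[[0,0,0,0,0,0,0],[0,0,0,0,0,0,0]]' >/dev/null; python3 -c "
from h import *
cell('C',134)"
```

```text
time_s: 21.85
tcp_pos: [542.0, -105.9, 366.9]
ee_rot: [-0.0, 0.738, 0.675, 0.0]
ft_force: [0.0, 0.3, -1.6]
width: 15.4
gripper_force: 50.0
C ([0.0, -0.0, 0.4], [0.1, 0.8, 179.1]) j7 -0.13 tcpz 367.0
```

```bash
python3 -m pendant '[[0,0,0,0,1,45,0],[0,0,0,0,1,90,0],[0,0,0,0,1,130,0],[0,0,0,0,1,160,0],[0,0,0,0,1,171,0],[0,0,0,0,1,175,0],[0,0,0,0,1,175,0],[0,0,0,0,1,175,28],[0,0,0,0,1,175,28],[0,0,0,0,1,175,28]]'; python3 -m pendant '[[0,0,0,0,0,-20,28],[0,0,0,0,0,-60,28],[0,0,0,0,0,-110,28],[0,0,0,0,0,-130,28],[0,0,0,0,0,-130,28]]';python3 -c "
from h import *
print(plan(579,339.5,250,19.4))"
```

```text
time_s: 23.05
tcp_pos: [543.3, -105.1, 192.7]
ee_rot: [0.0, 0.737, 0.676, 0.0]
ft_force: [0.2, 0.2, -0.4]
width: 27.9
gripper_force: 0.0
time_s: 23.55
tcp_pos: [543.9, -105.2, 325.5]
ee_rot: [0.002, 0.737, 0.676, 0.002]
ft_force: [0.4, -0.5, -0.6]
width: 28.0
gripper_force: 0.0
([0.3, -0.2, 65.6], [446.0, -3.9, 21.3])
```

```bash
python3 -m pendant '[[0,0,65.6,446,-4,18,50],[0,0,65.6,446,-4,18,50],[0,0,65.6,446,-4,18,50],[0,0,65.6,446,-4,18,50],[0,0,65.6,446,-4,18,50],[0,0,65.6,446,-4,18,50],[0,0,65.6,446,-4,18,50],[0,0,65.6,446,-4,18,50],[0,0,65.6,446,-4,18,50],[0,0,65.6,446,-4,18,50]]';python3 -m pendant '[[0,0,0,0,0,0,50],[0,0,0,0,0,0,50]]' >/dev/null; python3 -c "
from h import *
print(plan(579,339.5,168,19.4))"
```

```text
time_s: 24.55
tcp_pos: [575.9, 345.0, 302.6]
ee_rot: [-0.001, 0.985, 0.171, -0.001]
ft_force: [-0.4, -0.1, -0.9]
width: 50.2
gripper_force: 0.0
([0.0, 0.1, 0.1], [1.6, 0.6, 81.1])
```

```bash
python3 -m pendant '[[0,0,0,2,0,45,50],[0,0,0,2,0,75,50],[0,0,0,2,0,81,50],[0,0,0,2,0,81,50],[0,0,0,2,0,81,0],[0,0,0,2,0,81,0],[0,0,0,2,0,81,0],[0,0,0,2,0,81,0],[0,0,0,2,0,81,0]]' 50;python3 -m pendant '[[0,0,0,0,0,-10,0],[0,0,0,0,0,-20,0],[0,0,0,0,0,-20,0],[0,0,0,-15,0,-20,0],[0,0,0,-35,0,-20,0],[0,0,0,-60,0,-20,0],[0,0,0,-70,0,-20,0],[0,0,0,-70,0,-60,0],[0,0,0,-70,0,-110,0],[0,0,0,-70,0,-150,0]]'; python3 -c "
from h import *
carrier(capture('top'),(430,640,-240,-40,4))
cell('D')"
```

```text
time_s: 25.65
tcp_pos: [580.1, 340.5, 224.6]
ee_rot: [-0.0, 0.986, 0.169, 0.001]
ft_force: [-0.0, -1.5, 7.4]
width: 16.3
gripper_force: 48.6
time_s: 26.65
tcp_pos: [513.7, 317.1, 375.7]
ee_rot: [-0.0, 0.986, 0.169, 0.001]
ft_force: [1.1, 0.8, -0.2]
width: 16.4
gripper_force: 49.1
walls ((504.1451110839844, -135.95098876953125), (142.0498046875, 142.04229736328125), 85.15180969238281) 508
bail mid [ 503.3 -140.9  150.5] [115.  80.  18.] [ 518.9 -136.1  151.2] rect ((507.821533203125, -149.91659545898438), (109.60115814208984, 77.38494873046875), 16.129838943481445)
D ([0.2, -0.5, -65.2], [-175.3, 378.8, 9.6]) j7 -1.95 tcpz 382.0
```

```bash
python3 -m pendant '[[0,0,-65,-175,379,5,0],[0,0,-65,-175,379,5,0],[0,0,-65,-175,379,5,0],[0,0,-65,-175,379,5,0],[0,0,-65,-175,379,5,0],[0,0,-65,-175,379,5,0],[0,0,-65,-175,379,5,0],[0,0,-65,-175,379,5,0],[0,0,-65,-175,379,5,0],[0,0,-65,-175,379,5,0]]'; python3 -m pendant '[[0,0,0,0,0,0,0],[0,0,0,0,0,0,0]]' >/dev/null; python3 -c "
from h import *
cell('D',134)"
```

```text
time_s: 27.7
tcp_pos: [473.7, -103.8, 368.0]
ee_rot: [0.001, 0.742, 0.671, -0.001]
ft_force: [-0.1, -0.5, -1.4]
width: 16.1
gripper_force: 49.1
D ([0.0, -0.0, -0.2], [0.3, 0.6, 180.1]) j7 -0.07 tcpz 368.0
```

```bash
python3 -m pendant '[[0,0,0,0,1,45,0],[0,0,0,0,1,90,0],[0,0,0,0,1,130,0],[0,0,0,0,1,160,0],[0,0,0,0,1,171,0],[0,0,0,0,1,175,0],[0,0,0,0,1,175,0],[0,0,0,0,1,175,28],[0,0,0,0,1,175,28],[0,0,0,0,1,175,28]]'; python3 -m pendant '[[0,0,0,0,0,-20,28],[0,0,0,0,0,-60,28],[0,0,0,0,0,-110,28],[0,0,0,0,0,-110,28],[0,0,0,-90,0,-110,28],[0,0,0,-90,0,-110,28]]';python3 -c "
from h import *
print(plan(506,-134.5,260,-4.9))
for n in('top','scene'):
  c=capture(n);carrier(c,(430,640,-240,-40,4));W=cloud(c);x,y,z=W[...,0],W[...,1],W[...,2]
  [print('knob',*b[:4]) for b in blobs((z>326)&(z<342)&(x>460)&(x<560)&(y<-200)&(y>-400),W)]
  o=proj(c,np.array([505,-136,80]))
  u,v=o.astype(int);cv2.imwrite(f'pics/{n}4.png',cv2.resize(c['image'][v-75:v+75,u-100:u+100,::-1],None,fx=4,fy=4,interpolation=cv2.INTER_CUBIC))"
```

```text
time_s: 28.9
tcp_pos: [475.9, -98.7, 193.6]
ee_rot: [0.0, 0.741, 0.672, 0.0]
ft_force: [-1.0, 0.0, 0.1]
width: 27.7
gripper_force: 0.0
time_s: 29.5
tcp_pos: [466.7, -189.6, 303.8]
ee_rot: [0.001, 0.74, 0.672, 0.0]
ft_force: [0.5, -1.6, 0.1]
width: 27.6
gripper_force: 0.0
([0.1, -0.0, 89.4], [58.6, 33.8, -10.1])
walls ((505.30706787109375, -121.97528076171875), (114.97575378417969, 142.21780395507812), 84.46139526367188) 347
bail mid [ 504.8 -131.7  150.7] [112.  74.  18.] [ 507.  -132.8  151.9] rect ((508.8404846191406, -121.228759765625), (64.88662719726562, 109.34613037109375), 70.2663803100586)
knob 25 [ 514.7 -305.1  331.1] [21. 10.  8.] [351.  198.3]
walls ((501.9467468261719, -132.64031982421875), (147.3558349609375, 147.7477264404297), 84.4002914428711) 640
bail mid [ 506.3 -134.9  149.8] [115.  91.  18.] [ 516.2 -130.6  148.8] rect ((505.8946533203125, -133.8284912109375), (85.54592895507812, 115.89700317382812), 83.97377014160156)
knob 20 [ 514.1 -295.4  331. ] [21. 18.  4.] [217.1 130. ]
knob 8 [ 504.4 -201.9  337.8] [14.  6.  6.] [237.8 136.5]
knob 8 [ 525.4 -206.   330.1] [ 9. 14.  5.] [232.5 140. ]
```

View pics/scene4.png

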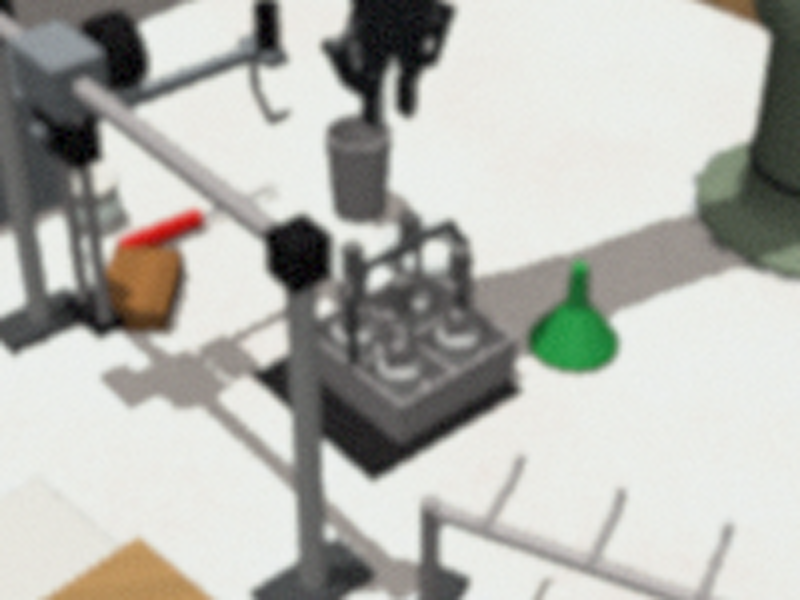

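View pics/top4.png

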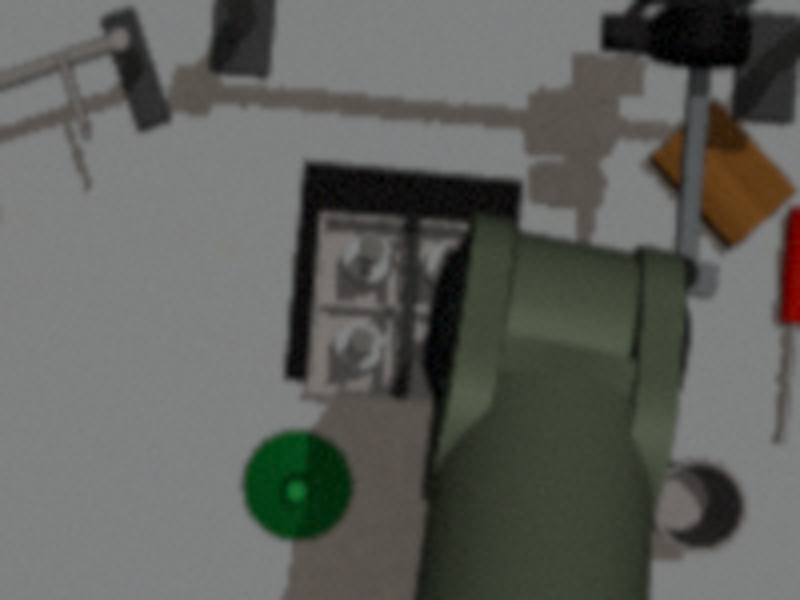

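All four specimens are upright, one per cell. The carrier was knocked about 23 mm toward the robot: its edge now overhangs the mat at (350,395) in the top crop. I'll re-centre it by the bail.

```bash
python3 -m pendant '[[0,0,89.4,58.6,33.8,-10,40],[0,0,89.4,58.6,33.8,-10,40],[0,0,89.4,58.6,33.8,-10,40],[0,0,89.4,58.6,33.8,-10,40],[0,0,89.4,58.6,33.8,-10,40],[0,0,89.4,58.6,33.8,-10,40],[0,0,89.4,58.6,33.8,-10,40],[0,0,89.4,58.6,33.8,-10,40],[0,0,89.4,58.6,33.8,-10,40],[0,0,89.4,58.6,33.8,-10,40]]';python3 -m pendant '[[0,0,0,0,0,0,40],[0,0,2,0,0,0,40]]' >/dev/null; python3 -c "
from h import *
print(plan(505.5,-134.5,149,-4.9))"
```

```text
time_s: 30.6
tcp_pos: [506.2, -133.0, 313.2]
ee_rot: [-0.0, 1.0, -0.009, 0.0]
ft_force: [0.6, 0.2, -0.7]
width: 40.1
gripper_force: 0.0
([-0.0, -0.0, 2.5], [-0.7, 1.6, 110.2])
```

```bash
python3 -m pendant '[[0,0,2.5,0,1,50,40],[0,0,2.5,0,1,95,40],[0,0,2.5,0,1,109,40],[0,0,2.5,0,1,109,40],[0,0,2.5,0,1,109,0],[0,0,2.5,0,1,109,0],[0,0,2.5,0,1,109,0],[0,0,2.5,0,1,109,0],[0,0,2.5,0,1,109,0]]' 100;python3 -m pendant '[[0,0,0,0,0,-8,0],[0,0,0,0,0,-15,0],[0,0,0,0,0,-15,0]]';python3 -c "
from h import *
print(plan(530.5,-135,161,-5.6))"
```

```text
time_s: 31.7
tcp_pos: [506.7, -134.7, 205.4]
ee_rot: [0.0, 0.999, -0.045, 0.001]
ft_force: [-1.5, -2.5, 8.5]
width: 6.7
gripper_force: 97.9
time_s: 32.0
tcp_pos: [506.4, -134.2, 220.1]
ee_rot: [0.0, 0.999, -0.045, 0.001]
ft_force: [0.1, -0.3, -8.8]
width: 6.7
gripper_force: 97.6
([-0.0, -0.1, 0.4], [24.1, -1.4, 5.2])
```

```bash
python3 -m pendant '[[0,0,0.4,8,-1,0,0],[0,0,0.4,17,-1,0,0],[0,0,0.4,24.5,-1,0,0],[0,0,0.4,24.5,-1,0,0],[0,0,0.4,24.5,-1,8,0],[0,0,0.4,24.5,-1,13,0],[0,0,0.4,24.5,-1,15,0],[0,0,0.4,24.5,-1,15,0]]';python3 -m pendant '[[0,0,0,0,0,0,40],[0,0,0,0,0,0,40],[0,0,0,0,0,0,40],[0,0,0,0,0,0,40],[0,0,0,0,0,-40,40],[0,0,0,0,0,-85,40],[0,0,0,0,0,-120,40],[0,0,0,0,0,-120,40],[0,0,0,-45,0,-120,40],[0,0,0,-90,0,-120,40]]';python3 -m pendant '[[0,0,0,-45,0,0,40],[0,0,0,-60,0,-20,40],[0,0,0,-60,0,-20,40]]' ; python3 -c "
from h import *
for n in('top','scene'):
  c=capture(n);carrier(c,(430,640,-240,-40,4));W=cloud(c);x,y,z=W[...,0],W[...,1],W[...,2]
  [print('knob',*b[:4]) for b in blobs((z>326)&(z<342)&(x>460)&(x<560)&(y<-250)&(y>-400),W)]
  o=proj(c,np.array([505,-136,80]))
print(plan(514,-296.5,390,-5.6))"
```

```text
time_s: 32.8
tcp_pos: [530.0, -136.5, 205.2]
ee_rot: [0.0, 0.999, -0.049, 0.0]
ft_force: [-14.5, -2.1, 32.0]
width: 6.6
gripper_force: 103.1
time_s: 33.8
tcp_pos: [439.9, -126.5, 323.1]
ee_rot: [0.0, 0.999, -0.048, -0.0]
ft_force: [-0.5, -0.2, -0.0]
width: 39.9
gripper_force: 0.0
time_s: 34.1
tcp_pos: [380.0, -121.0, 345.4]
ee_rot: [-0.0, 0.999, -0.049, 0.001]
ft_force: [0.9, 0.3, -0.5]
width: 39.9
gripper_force: 0.0
walls ((527.033203125, -137.58938598632812), (141.9954833984375, 141.76246643066406), 84.48371887207031) 558
bail mid [ 527.  -137.9  151.2] [115.  87.  18.] [ 527.4 -138.5  151. ] rect ((527.068359375, -137.7510986328125), (82.93219757080078, 115.9809799194336), 86.62535095214844)
knob 67 [ 514.7 -298.   330.9] [23. 23. 11.] [348.5 198.4]
walls ((524.8027954101562, -133.10235595703125), (144.4918212890625, 146.23446655273438), 84.4116439819336) 601
bail mid [ 526.  -133.   149.6] [114.  84.  16.] [ 521.1 -132.5  149.4] rect ((526.0986328125, -132.02651977539062), (113.45851135253906, 84.11143493652344), 1.834755778312683)
knob 22 [ 515.5 -293.4  330. ] [23. 25.  8.] [217.2 130.2]
([-0.0, -0.1, 0.0], [148.9, 162.0, -99.7])
```

```bash
python3 -c "
from h import *
print(plan(528,-136,220,-5.6))"
```

```text
([-0.0, -0.1, 0.0], [147.1, 0.9, 70.3])
```

```bash
python3 -m pendant '[[0,0,0,48,1,0,40],[0,0,0,96,1,20,40],[0,0,0,140,1,40,40],[0,0,0,147,1,70,40],[0,0,0,147,1,105,40],[0,0,0,147,1,132,40],[0,0,0,147,1,138,40],[0,0,0,147,1,138,40],[0,0,0,147,1,138,0],[0,0,0,147,1,138,0]]' 100;python3 -m pendant '[[0,0,0,0,0,0,0],[0,0,0,0,0,0,0],[0,0,0,0,0,-6,0],[0,0,0,0,0,-8,0],[0,0,0,2,0,-8,0],[0,0,0,4,0,-8,0],[0,0,0,4,0,-8,0],[0,0,0,4,0,-4,0],[0,0,0,4,0,0,0],[0,0,0,4,0,0,0]]';python3 -m pendant '[[0,0,0,0,0,0,40],[0,0,0,0,0,0,40],[0,0,0,0,0,0,40],[0,0,0,0,0,0,40],[0,0,0,0,0,-40,40],[0,0,0,0,0,-85,40],[0,0,0,0,0,-130,40],[0,0,0,-20,0,-140,40],[0,0,0,-65,0,-140,40],[0,0,0,-110,0,-140,40]]';python3 -m pendant '[[0,0,0,-40,0,0,40],[0,0,0,-40,0,0,40]]' ; python3 -c "
from h import *
for n in('top','scene'):
  c=capture(n);carrier(c,(430,640,-240,-40,4));W=cloud(c);x,y,z=W[...,0],W[...,1],W[...,2]
  [print('knob',*b[:4]) for b in blobs((z>326)&(z<342)&(x>460)&(x<560)&(y<-250)&(y>-400),W)]
print(plan(514.5,-296.5,390,-5.6))"
```

```text
time_s: 35.2
tcp_pos: [528.1, -136.3, 207.1]
ee_rot: [0.0, 0.999, -0.049, 0.001]
ft_force: [0.3, 0.1, -0.1]
width: 11.5
gripper_force: 0.0
time_s: 36.2
tcp_pos: [531.4, -136.4, 207.2]
ee_rot: [-0.0, 0.999, -0.049, 0.0]
ft_force: [-12.8, 5.7, 31.8]
width: 5.9
gripper_force: 102.6
time_s: 37.2
tcp_pos: [420.7, -125.8, 345.8]
ee_rot: [0.0, 0.999, -0.048, 0.0]
ft_force: [0.2, -0.2, 0.0]
width: 39.9
gripper_force: 0.0
time_s: 37.4
tcp_pos: [378.3, -122.0, 346.0]
ee_rot: [-0.0, 0.999, -0.049, -0.0]
ft_force: [1.9, -0.3, -0.2]
width: 39.9
gripper_force: 0.0
walls ((530.2421264648438, -137.48150634765625), (142.0297088623047, 142.13177490234375), 84.54708099365234) 552
bail mid [ 528.5 -137.8  150.8] [118.  86.  19.] [ 530.5 -136.6  150.9] rect ((528.4307250976562, -137.64151000976562), (83.2228012084961, 118.85057067871094), 87.00077819824219)
knob 69 [ 512.6 -298.3  330.1] [23. 23.  9.] [348.4 198.5]
walls ((527.6889038085938, -133.86106872558594), (145.9612274169922, 146.96702575683594), 84.55056762695312) 616
bail mid [ 532.7 -132.5  149.2] [116.  87.  16.] [ 524.7 -131.   149.1] rect ((532.5869750976562, -132.92076110839844), (84.12071228027344, 116.87677001953125), 86.90249633789062)
knob 23 [ 513.9 -294.5  330.3] [25. 23.  5.] [217.1 130.1]
([-0.0, -0.1, 0.0], [148.8, 160.8, -97.3])
```

```bash
python3 -m pendant '[[0,0,0,0,0,-45,40],[0,0,0,0,0,-80,40],[0,0,0,35,38,-80,40],[0,0,0,70,76,-80,40],[0,0,0,105,114,-80,40],[0,0,0,140,152,-80,40],[0,0,0,149,161,-80,40],[0,0,0,149,161,-80,40],[0,0,0,149,161,-80,40],[0,0,0,149,161,-80,40]]' 60; python3 -c "
from h import *
print(plan(514.5,-296.5,313,-5.6))"
```

```text
time_s: 38.5
tcp_pos: [515.0, -296.0, 425.8]
ee_rot: [-0.0, 0.999, -0.048, -0.0]
ft_force: [-0.4, -0.6, -0.2]
width: 39.9
gripper_force: 0.0
([-0.0, 0.0, 0.1], [-0.5, 0.5, 58.9])
```

```bash
python3 -m pendant '[[0,0,0,0,0,30,40],[0,0,0,0,0,52,40],[0,0,0,0,0,59,40],[0,0,0,0,0,59,40],[0,0,0,0,0,59,10],[0,0,0,0,0,59,10],[0,0,0,0,0,59,10],[0,0,0,0,0,59,10],[0,0,0,0,0,59,10]]' 60;python3 -m pendant '[[0,0,0,0,0,5,10],[0,0,0,0,0,10,10],[0,0,0,0,0,15,10],[0,0,0,0,0,15,10]]'; python3 -c "
from h import *
for n in('top','scene'):
  c=capture(n);W=cloud(c);x,y,z=W[...,0],W[...,1],W[...,2]
c=capture('scene');o=proj(c,np.array([514,-296,260])).astype(int);u,v=o
cv2.imwrite('pics/s5.png',cv2.resize(c['image'][v-60:v+75,u-90:u+90,::-1],None,fx=4,fy=4,interpolation=cv2.INTER_CUBIC))"
```

```text
time_s: 39.4
tcp_pos: [515.2, -296.8, 368.4]
ee_rot: [0.0, 0.999, -0.049, 0.001]
ft_force: [-1.4, 0.0, 7.9]
width: 22.4
gripper_force: 58.5
time_s: 39.8
tcp_pos: [515.2, -297.1, 353.3]
ee_rot: [0.0, 0.999, -0.049, 0.001]
ft_force: [-3.5, 0.8, 13.4]
width: 22.1
gripper_force: 59.1
```

View pics/s5.png

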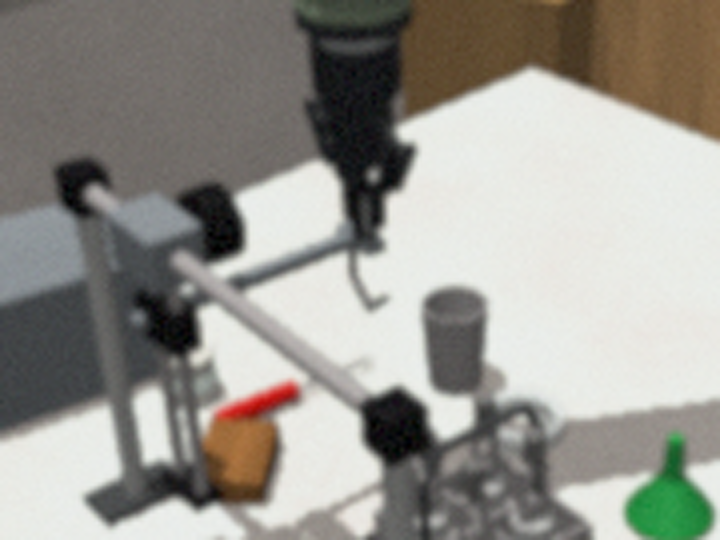

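```bash
python3 -m pendant '[[0,0,0,0,0,20,10],[0,0,0,0,0,40,10],[0,0,0,0,0,60,10],[0,0,0,0,0,80,10],[0,0,0,0,0,90,10],[0,0,0,0,0,90,10],[0,0,0,0,0,90,10]]';python3 -m pendant '[[0,0,0,0,-10,0,10],[0,0,0,0,-25,0,10],[0,0,0,0,-45,0,10],[0,0,0,0,-65,0,10],[0,0,0,0,-80,0,10],[0,0,0,0,-90,0,10],[0,0,0,0,-90,0,10],[0,0,0,0,-90,0,10]]'; python3 -c "
from h import *
c=capture('scene');carrier(c,(430,640,-240,-40,4));o=proj(c,np.array([520,-190,160])).astype(int);u,v=o
cv2.imwrite('pics/s6.png',cv2.resize(c['image'][v-60:v+75,u-90:u+90,::-1],None,fx=4,fy=4,interpolation=cv2.INTER_CUBIC))"
```

```text
time_s: 40.65
tcp_pos: [515.2, -297.2, 263.4]
ee_rot: [0.0, 0.999, -0.049, 0.001]
ft_force: [-5.0, 0.7, 15.7]
width: 22.7
gripper_force: 59.3
time_s: 41.45
tcp_pos: [524.1, -206.9, 263.6]
ee_rot: [0.0, 0.999, -0.048, 0.001]
ft_force: [-4.4, 1.1, 14.7]
width: 22.6
gripper_force: 59.3
walls ((527.0035400390625, -134.14122009277344), (146.87623596191406, 148.37098693847656), 85.02975463867188) 609
bail mid [ 527.5 -159.5  149.3] [115. 140.  17.] [ 522.4 -132.8  149.5] rect ((520.7730102539062, -143.99356079101562), (138.3081817626953, 102.31379699707031), 54.5582160949707)
```

View pics/s6.png

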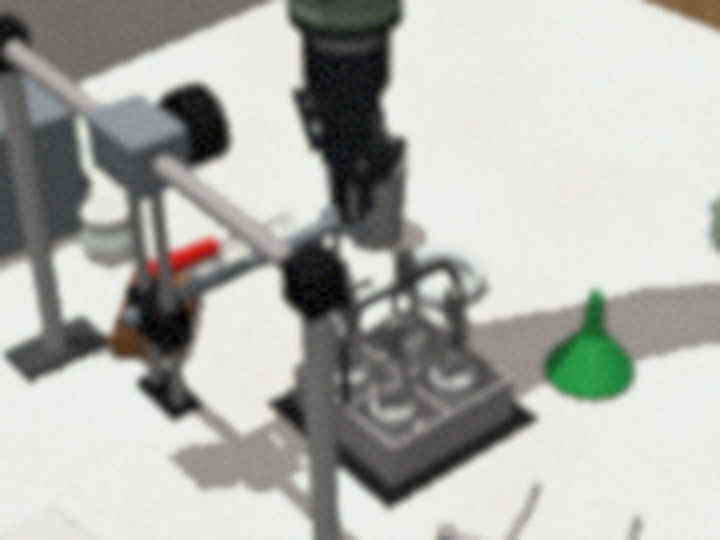

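```bash
python3 -m pendant '[[0,0,0,0,-10,0,10],[0,0,0,0,-22,0,10],[0,0,0,0,-34,0,10],[0,0,0,0,-46,0,10],[0,0,0,0,-58,0,10],[0,0,0,0,-67,0,10],[0,0,0,0,-71,0,10],[0,0,0,0,-71,0,10],[0,0,0,0,-71,0,10]]';python3 -c "
from h import *
carrier(capture('scene'),(430,640,-240,-40,4))"; python3 -m pendant '[[0,0,0,0,0,-5,10],[0,0,0,0,0,-10,10],[0,0,0,0,0,-15,10],[0,0,0,0,0,-20,10],[0,0,0,0,0,-25,10],[0,0,0,0,0,-30,10],[0,0,0,0,0,-30,10]]'; python3 -c "
from h import *
c=capture('scene');o=proj(c,np.array([530,-137,160])).astype(int);u,v=o
cv2.imwrite('pics/s7.png',cv2.resize(c['image'][v-60:v+75,u-90:u+90,::-1],None,fx=4,fy=4,interpolation=cv2.INTER_CUBIC))"
```

```text
time_s: 42.4
tcp_pos: [531.1, -136.4, 263.6]
ee_rot: [-0.0, 0.999, -0.048, 0.001]
ft_force: [-4.6, 1.8, 15.0]
width: 22.1
gripper_force: 59.4
walls ((528.6903686523438, -133.7547607421875), (146.68521118164062, 147.4662322998047), 85.38182830810547) 602
bail mid [ 528.1 -128.   149.4] [113.  76.  17.] [ 534.8 -130.3  149. ] rect ((528.7766723632812, -128.05528259277344), (68.60973358154297, 113.22864532470703), 82.50212860107422)
time_s: 43.15
tcp_pos: [531.1, -136.5, 294.1]
ee_rot: [-0.0, 0.999, -0.049, 0.001]
ft_force: [-4.9, 1.3, 14.3]
width: 22.4
gripper_force: 59.3
```

View pics/s7.png

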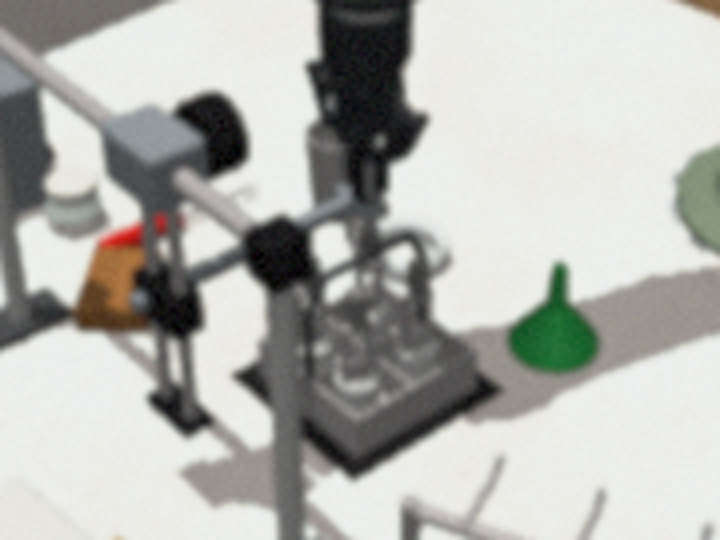

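```bash
python3 -m pendant '[[0,0,0,0,0,-2,10],[0,0,0,0,0,-4,10],[0,0,0,0,0,-6,10],[0,0,0,0,0,-9,10],[0,0,0,0,0,-13,10],[0,0,0,0,0,-18,10],[0,0,0,0,0,-24,10],[0,0,0,0,0,-30,10],[0,0,0,0,0,-30,10]]'; python3 -c "
from h import *
for n in('top','scene'): carrier(capture(n),(430,640,-240,-40,30))"
```

```text
time_s: 44.1
tcp_pos: [531.0, -136.5, 323.1]
ee_rot: [0.0, 0.999, -0.049, 0.001]
ft_force: [4.8, -0.7, 4.4]
width: 22.9
gripper_force: 58.6
walls ((553.7062377929688, -71.29023742675781), (4.182347774505615, 103.75314331054688), 84.4532241821289) 21Traceback (most recent call last):
  File "<string>", line 3, in <module>
    for n in('top','scene'): carrier(capture(n),(430,640,-240,-40,30))
                             ~~~~~~~^^^^^^^^^^^^^^^^^^^^^^^^^^^^^^^^^^
  File "h.py", line 37, in carrier
    p=W[reg&(z>zb+137)&(z<zb+160)]; print("bail mid",((p.min(0)+p.max(0))/2).round(1),np.ptp(p,0).round(),np.median(p,0).round(1),"rect",cv2.minAreaRect(p[:,:2].astype(np.float32)))
                                                       ~~~~~^^^
    return umr_minimum(a, axis, None, out, keepdims, initial, where)
ValueError: zero-size array to reduction operation minimum which has no identity
```

```bash
python3 -m pendant '[[0,0,0,0,0,-6,10],[0,0,0,0,0,-12,10],[0,0,0,0,0,-19,10],[0,0,0,0,0,-26,10],[0,0,0,0,0,-32,10],[0,0,0,0,0,-37,10],[0,0,0,0,0,-41,10],[0,0,0,0,0,-44,10],[0,0,0,0,0,-45.5,10],[0,0,0,0,0,-45.5,10]]'; python3 -c "
from h import *
c=capture('scene');o=proj(c,np.array([530,-137,190])).astype(int);u,v=o
cv2.imwrite('pics/s8.png',cv2.resize(c['image'][v-60:v+75,u-90:u+90,::-1],None,fx=4,fy=4,interpolation=cv2.INTER_CUBIC))"
```

```text
time_s: 45.15
tcp_pos: [531.0, -136.5, 368.1]
ee_rot: [0.0, 0.999, -0.049, 0.001]
ft_force: [6.8, -0.5, 3.7]
width: 22.6
gripper_force: 58.6
```

View pics/s8.png

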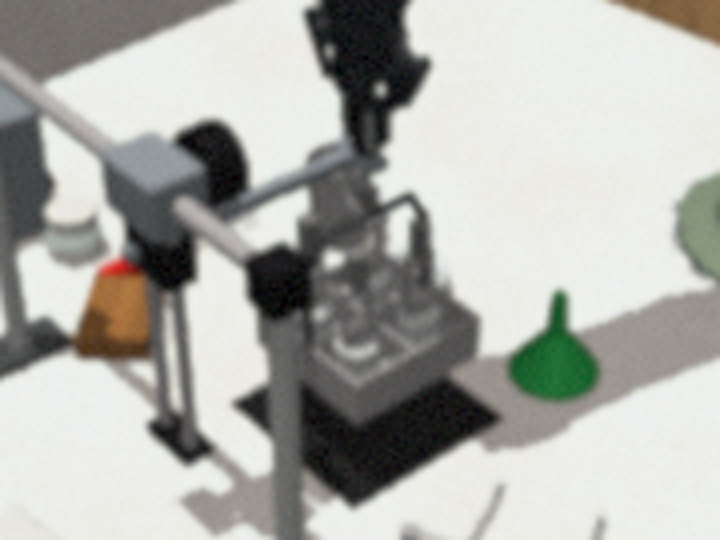

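```bash
python3 -m pendant '[[0,0,0,0,1,0,10],[0,0,0,0,3,0,10],[0,0,0,0,6,0,10],[0,0,0,0,10,0,10],[0,0,0,0,15,0,10],[0,0,0,0,21,0,10],[0,0,0,0,28,0,10],[0,0,0,0,36,0,10],[0,0,0,0,44,0,10],[0,0,0,0,52,0,10]]'; python3 -m pendant '[[0,0,0,0,8,0,10],[0,0,0,0,16,0,10],[0,0,0,0,24,0,10],[0,0,0,0,32,0,10],[0,0,0,0,40,0,10],[0,0,0,0,48,0,10],[0,0,0,0,56,0,10],[0,0,0,0,64,0,10],[0,0,0,0,72,0,10],[0,0,0,0,80,0,10]]'; python3 -m pendant '[[0,0,0,0,8,0,10],[0,0,0,0,16,0,10],[0,0,0,0,24,0,10],[0,0,0,0,32,0,10],[0,0,0,0,40,0,10],[0,0,0,0,48,0,10],[0,0,0,0,55,0,10],[0,0,0,0,61,0,10],[0,0,0,0,66,0,10],[0,0,0,0,70,0,10]]';python3 -m pendant '[[0,0,0,0,3,0,10],[0,0,0,0,5,0,10],[0,0,0,0,7,0,10],[0,0,0,0,9,0,10],[0,0,0,0,11,0,10],[0,0,0,0,13,0,10],[0,0,0,0,14,0,10],[0,0,0,0,14,0,10]]'
```

```text
time_s: 46.2
tcp_pos: [525.9, -188.2, 367.9]
ee_rot: [-0.0, 0.999, -0.048, 0.001]
ft_force: [5.3, 0.9, 3.5]
width: 22.6
gripper_force: 58.7
time_s: 47.2
tcp_pos: [518.0, -268.0, 367.7]
ee_rot: [-0.0, 0.999, -0.048, 0.0]
ft_force: [5.7, 1.4, 4.3]
width: 22.5
gripper_force: 58.7
time_s: 48.2
tcp_pos: [511.1, -337.7, 367.6]
ee_rot: [-0.0, 0.999, -0.048, 0.0]
ft_force: [5.3, 1.5, 3.6]
width: 22.4
gripper_force: 58.7
time_s: 49.0
tcp_pos: [509.7, -351.6, 367.5]
ee_rot: [0.0, 0.999, -0.049, 0.0]
ft_force: [4.5, -1.1, 2.7]
width: 22.6
gripper_force: 58.7
```

Now I'll creep to the end stop while watching the y force.

```bash
python3 -m pendant '[[0,0,0,0,1,0,10],[0,0,0,0,2,0,10],[0,0,0,0,2,0,10]]' | grep -E "tcp|ft"; python3 -m pendant '[[0,0,0,0,1,0,10],[0,0,0,0,2,0,10],[0,0,0,0,2,0,10]]'| grep -E "tcp|ft"; python3 -m pendant '[[0,0,0,0,1,0,10],[0,0,0,0,1,0,10]]'| grep -E "tcp|ft"; python3 -m pendant '[[0,0,0,0,1,0,10],[0,0,0,0,1,0,10]]'| grep -E "tcp|ft"
```

```text
tcp_pos: [509.5, -353.5, 367.5]
ft_force: [6.4, -0.5, 4.3]
tcp_pos: [509.3, -355.5, 367.5]
ft_force: [5.5, -1.1, 3.4]
tcp_pos: [509.3, -356.2, 367.4]
ft_force: [4.6, 2.6, 4.5]
tcp_pos: [509.3, -356.4, 367.2]
ft_force: [3.9, 7.1, 4.0]
```

```bash
python3 -m pendant '[[0,0,0,0,-1,-1,10],[0,0,0,0,-1,-1,10],[0,0,0,0,-1,-1,10],[0,0,0,0,-1,-1,10],[0,0,0,0,-1,-1,10],[0,0,0,0,-1,-1,10],[0,0,0,0,-1,-1,10],[0,0,0,0,-1,-1,10],[0,0,0,0,-1,-1,10],[0,0,0,0,-1,-1,10]]'; python3 -m pendant '[[0,0,0,0,0,0,40],[0,0,0,0,0,0,40],[0,0,0,0,0,0,40],[0,0,0,0,0,-20,40],[0,0,0,0,0,-50,40],[0,0,0,0,0,-70,40],[0,0,0,-45,0,-75,40],[0,0,0,-90,0,-75,40],[0,0,0,-110,60,-75,40],[0,0,0,-110,60,-75,40]]';python3 -m pendant '[[0,0,0,0,0,0,40],[0,0,0,0,0,0,40],[0,0,0,0,0,0,40],[0,0,0,0,0,0,40],[0,0,0,0,0,0,40],[0,0,0,0,0,0,40],[0,0,0,0,0,0,40],[0,0,0,0,0,0,40],[0,0,0,0,0,0,40],[0,0,0,0,0,0,40]]'; python3 -c "
from h import *
for n in ('top','scene'):
  c=capture(n);W=cloud(c);x,y,z=W[...,0],W[...,1],W[...,2]
  [print('knob',*b[:4]) for b in blobs((z>326)&(z<342)&(x>460)&(x<560)&(y<-300)&(y>-440),W)]
  m=(z>108)&(z<132)&(x>400)&(x<600)&(y<-270)&(y>-450); P=W[m]; print(len(P),cv2.minAreaRect(P[:,:2].astype(np.float32)))
  A=np.c_[P[:,:2],np.ones(len(P))];k=P[:,2]>114;print('rim tilt deg',np.degrees(np.linalg.lstsq(A[k],P[k,2],rcond=None)[0][:2]))
o=proj(c,np.array([508,-357,180])).astype(int);u,v=o
cv2.imwrite('pics/s9.png',cv2.resize(c['image'][max(v-75,0):v+75,u-95:u+95,::-1],None,fx=4,fy=4,interpolation=cv2.INTER_CUBIC))"
```

```text
time_s: 51.0
tcp_pos: [509.2, -356.2, 368.4]
ee_rot: [-0.0, 0.999, -0.048, 0.0]
ft_force: [5.3, 1.6, 3.5]
width: 22.8
gripper_force: 59.4
time_s: 52.0
tcp_pos: [390.2, -408.5, 444.2]
ee_rot: [0.001, 0.999, -0.051, -0.0]
ft_force: [0.2, 0.4, 0.3]
width: 39.8
gripper_force: 0.0
time_s: 53.0
tcp_pos: [393.7, -405.5, 443.4]
ee_rot: [-0.0, 0.999, -0.049, -0.0]
ft_force: [-0.5, -0.0, 0.6]
width: 40.0
gripper_force: 0.0
knob 70 [ 506.9 -356.4  330.5] [23. 24.  9.] [371.2 200.7]
645 ((506.9994812011719, -357.87152099609375), (144.08177185058594, 142.01817321777344), 84.2394790649414)
rim tilt deg [-0.48829397  0.23153706]
knob 21 [ 508.1 -352.   330.1] [21. 19.  6.] [207.3 124.3]
448 ((504.0589904785156, -355.1668701171875), (152.168212890625, 147.8905029296875), 83.7106704711914)
rim tilt deg [-1.03565409  0.12456267]
```

View pics/s9.png

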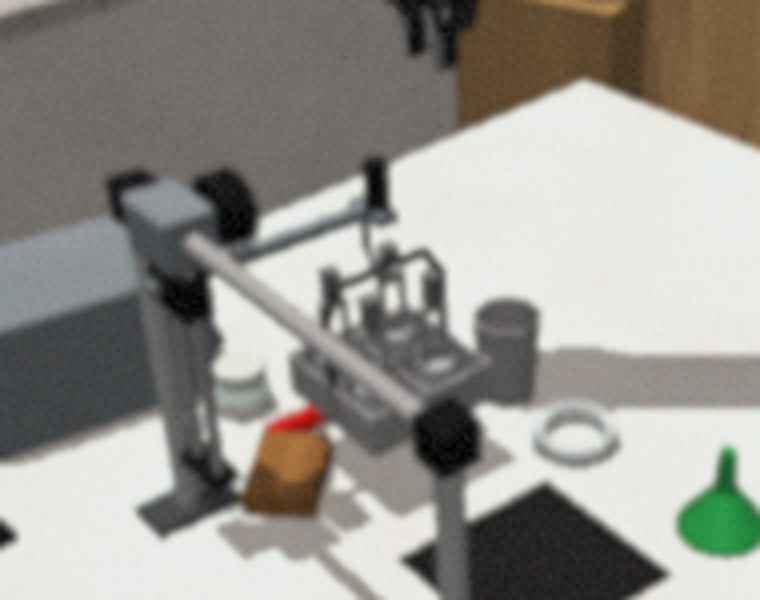

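The carrier hangs level, with its rim tilted under about 1°, at the right-hand end. It is clear of the mat and all four specimens are in it.

```bash
python3 -m pendant '[[0,0,0,0,0,0,40],[0,0,0,0,0,0,40],[0,0,0,0,0,0,40],[0,0,0,0,0,0,40],[0,0,0,0,0,0,40],[0,0,0,0,0,0,40],[0,0,0,0,0,0,40],[0,0,0,0,0,0,40],[0,0,0,0,0,0,40],[0,0,0,0,0,0,40]]' >/dev/null; python3 -c "
from workcell import bot
print(bot.job_done())"
```

```text
the job is handed in; nothing more can be done
None
```

The job is handed in: all four specimens stand in the carrier, one to a cell, and it hangs level from the hook at the robot's right-hand end of the rail; it was knocked about 23 mm aside during loading, so I re-centred it on the mat before hooking.

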